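Work a seized locking pin out of a board fixture

ROBOT

A 6-joint arm with a two-finger parallel gripper is mounted at the origin on a cart in front of the work surface, level with it; the furniture and walls round the work are solid. World frame = base frame: x ahead of the robot, y to its left, z up, the work surface at z = 0. Lengths are in m, angles in rad, forces in N, time in s.
With the tool pointing down it reaches from about 0.4 to 0.825 m from the base axis. Payload 7 kg.
Tool frame: the origin (TCP) lies midway between the tips of the shut fingers; the grasp point (between the pads) lies 19 mm behind it; z points along the fingers, y is the direction in which the jaws open and shut (so a half turn about z gives the same grasp; the last joint's range is limited). The gripper opens to 88 mm and grips with 3 to 60 N. Pads are 19 mm wide; open, the fingers measure 130 mm over their backs; the gripper's body (78 mm by 193 mm) begins 47 mm behind the grasp point.
Start: joints at [-0.924, 0.359, 0.012, 0, -1.224, -0.288], TCP at [0.237, -0.632, 0.227] pointing down, gripper open.
Joint ranges: [-3.07, 3.07], [-1.43, 2.12], [-1.02, 1.25], [-3.03, 1.67], [-3.05, -0], [-3.03, 3.03]. Speed limits (rad/s): [2.39, 2.39, 3.01, 3.14, 3.14, 3.14].

INTERFACE

Orientations are given as [roll, pitch, yaw] about the fixed x, y, z axes, in that order (R = Rz(yaw) Ry(pitch) Rx(roll)).
In Python, from station import get_state, grab_frame, camera_info, job_done gives the robot as it stands. The module is installed in compiled form; this text tells all that it offers.
- The arm moves only by the shell command python3 -m inch 'ROWS' [FORCE]. ROWS is JSON, a list that holds one entry, the list of rows, each a list of 7 numbers: the shift along the tool's x, y, z normalised to -1 to 1, where 1 is 50 cm, then the turn, a rotation vector about the tool's x, y, z normalised to -1 to 1, where 1 is 180 degrees, then the closure, from 0 (fully open) to 1 (shut). A call has 1 to 20 rows; each row shifts and turns the commanded pose from where the row before left it, along the tool's axes as they then stand; what a row does not reach is not made up. A row lasts 1/10 s, in which the tool goes at most 50 mm and 8.59 degrees, less where a joint would pass 70% of its speed; a pose out of reach is approached as far as the arm can. A call with a number of a shift or a turn outside -1 to 1 is refused whole. A call with a gripper value outside its range is refused whole. The fingers move at their own pace and stop on an object; FORCE is the grip in N (left out, the last holds). Time passes only in rows, so rows that do not move let the fingers close. It gives the time, the measured TCP pose, the force and the opening at its end, in the units of the state.
- get_state(): the state, without advancing time (a new reading comes with each control period).
- grab_frame(name): name is "side" or "top"; returns the picture (420x560x3 uint8, blue, green, red); there is no depth.
- camera_info(name): a dict with "vertical_fov" (degrees; the focal length in pixels is half the picture's height over the tangent of half this angle, whatever the lens; pixels are square), "cx", "cy" (the principal point, pixels), "k1" (the pictures are not rectified: a ray, as slopes to the right and down, at radius r is drawn at 1 + k1 r^2 times it, then the intrinsics apply), "R" (3x3) and "t" (3): a world point X has camera coordinates R X + t. Camera axes: x right, y down, z forward; pixel columns grow to the right and rows downward; lengths in m; the calibration is good to about 2 mm. A picture is of the moment at which its call begins. camera_info takes no time and is no camera call.
- job_done(): hands the job in, once; it reports no verdict.
The state is a dict: "t": time; "q": joint angles; "qd": joint speeds; "joint_efforts": joint torques, N m; "eef_pos": TCP position; "ee_rot": TCP orientation; "force": force on the tool from outside, world axes, zero at the start; "moment": the same for the moment, N m; "width": finger opening in m.
Only numpy, scipy, OpenCV 4.12 (cv2) and the standard library are available. Lean on these libraries where they do the work, as an engineer would, in place of code of your own. Each camera call takes 0.05 s, during which the arm holds its last target.

TASK

The locking pin that keeps the board fixture's swing arm shut has seized in its sprung socket block. Work the pin out by twisting it back and forth while pulling gently up, never hauling the socket block more than about 5 mm up off its base, and hang the pin upright by its flange in the slot of the pin rack. Then swing the arm right round off the board, about a quarter turn, and let go, leaving the board and the other things on the bench where they are.

Things in the scene. Friction and masses are not known exactly. Their poses are not given: they have to be found in the camera images.
- fixture: Board fixture, fixed to the worktop: aluminium base plate 128 x 236 x 12 mm. Origin under it, on the worktop (plate spans x +-64, y -121 to +115 mm); z up. The socket block with the pin is at x 0, y -85 mm, the swing arm's pivot at x 0, y +85 mm; the board lies between, under the arm. Pivot screw head: 68 mm high.
- pin: Steel locking pin, about 90 g: round shank 10 mm across, 46 mm long below a flange 34 mm across and 5 mm thick; on top an upright flat grip tab 10 mm (pin x) x 22 mm (pin y), its top 41 mm above the origin. A small lug at the tip (lowest 8 mm, 4 mm wide) sticks out to 9.5 mm from the axis on the pin's -y side. Origin on the axis at the flange's underside; z up.
- pin_grip (a point): Middle of the pin's tab, on its axis, 27 mm above the pin's origin (at the start 89 mm above the worktop). The pin is seized: a straight pull needs about 40 N or more. While it is turning a light pull makes it creep up: 1 to 2 mm of lift in each sweep of about 0.7 rad works; lift that has not yet become slip is taken up by the block's springs. Twisting takes about 0.25 N m.
- socket_block (a joint): Lift of the sprung socket block in m: 0 on its base, up positive, stop at 0.009. Dark steel block 40 x 36 x 32 mm on two guide posts with springs; it starts to rise at a net pull of about 6.5 N and rises 1 mm for each further 3 N. Above 0.006 counts as overloaded.
- socket_mouth (a point): Centre of the socket's mouth on the block's top, 44 mm above the worktop when down. The pin starts square with the fixture within 0.2 rad, 28 mm deep; its lug in the keyway lets it turn only about 0.45 rad either way from square. The hold ends after some 18 mm of withdrawal.
- swing_arm (a joint): Angle of the steel swing arm in rad: 0 shut over the board, growing counter-clockwise seen from above (free end to the fixture's +x side), stop at 1.65. The pin passes through an 18 mm wide fork at its end and blocks it until drawn 46 mm up. About 1.5 N at the knob moves it; it stays where left. Arm 8 mm thick, top 61 mm above the worktop.
- swing_pivot (a point): The arm's vertical hinge axis, at the height of the arm's top, 61 mm above the worktop.
- swing_knob (a point): Point on the arm's upright round knob (15 mm across, from the arm's top at 61 mm up to 97 mm above the worktop), 83 mm above the worktop, 85 mm from the pivot axis.
- pin_rack: Aluminium pin rack, fixed to the worktop: top plate 6 mm thick, 60 mm wide in y, its top 66 mm above the worktop, with a straight slot 20 mm wide from its front edge (-x side, at x -30 mm) back to x +10 mm; free space of 52 mm underneath, a back wall at x +42 mm, a foot 8 mm thick. Origin under the seat, on the worktop.
- rack_seat (a point): Where the hung pin's origin belongs: on the slot's centre line on the top face of the rack plate, 66 mm above the worktop. The shank slides in from the front with the flange above the plate (the lug then passes below it); from above only with the lug pointing along the slot to the front.
- board: Green circuit board 105 x 96 mm lying on the fixture's two rails under the arm; leave alone. Origin under its centre. (Between the fixture and the pin rack a small board vice, under 120 mm tall, stands on the bench: carry things well over it.)
- cutter: Small pliers (side cutter) lying on the bench, 130 mm long; leave alone. Origin under its centre.
- spool: Reel of solder standing on its flange, about 55 mm across, 37 mm tall; leave alone.
- tester: Hand multimeter lying on its back, 158 x 78 x 46 mm; leave alone. Origin under its centre.
There are look-alikes about, which are no part of the job. Leave any purple look-alike of the pin_rack alone.

How it is judged:
On the way, in this order (a step that is already met when the one before it is completed fails the run):
1. the pin is out of the socket block and the arm (z of pin in the frame of fixture above 0.108 m), for 0.1 s.
2. the pin hangs upright by its flange in the rack's slot (horizontal distance between pin and rack_seat below 0.014 m and distance between pin and rack_seat below 0.015 m and angle between pin's own z axis and vertical below 0.15 rad and contact force between pin and the fingers below 0.05 N), for 0.2 s.
3. the arm is swung off the board (value of joint swing_arm above 1.3 rad), for 0.2 s.
At the end, for the whole second after the job is handed in: The pin hangs upright (within 0.15 rad) and at rest by its flange on the rack plate, within 14 mm of the seat point; the swing arm stands at more than 1.3 rad; the socket block is back on its base (below 2 mm) (horizontal distance between pin and rack_seat below 0.014 m and distance between pin and rack_seat below 0.015 m and z of pin in the frame of rack_seat between -0.003 and 0.004 m and angle between pin's own z axis and vertical below 0.15 rad and linear speed of pin below 0.02 m/s and value of joint swing_arm above 1.3 rad and value of joint socket_block below 0.002 m); the robot touches nothing.
It fails at once if the socket block is hauled more than 6 mm up (value of joint socket_block above 0.006 m).
It fails at once if the board is shifted by more than 10 mm (distance of board from where it was at the start of the episode above 0.01 m).
It fails at once if a bystander (pliers, solder reel or multimeter) is moved by more than 25 mm (distance of any of cutter, spool, tester from where it was at the start of the episode above 0.025 m).
It also fails if it takes over 72 s, if anything falls off the work surface, if the arm or the gripper's body presses on something with over 40 N, if the wrist force passes 120 N, or if a joint passes its speed limit or range.

## Working session

There is one attempt and no reset: what is moved stays moved. The work goes in short steps, Python scripts to look and compute and a shell command to move; the robot and the scene stay as the last step left them, time stands still between calls to the robot, and variables do not carry over. Pictures are saved under pics/ and viewed, and the job is handed in when it is done.

```bash
mkdir -p pics; ls
python3 - <<'E'
from station import *
import cv2
s=get_state();print(s)
for n in("side","top"):
    print(camera_info(n)); cv2.imwrite(f"pics/{n}0.png",grab_frame(n))
E
```

```text
pics
{'t': 0.0, 'q': array([-9.23909820e-01,  3.59390488e-01,  1.10511650e-02, -3.71458774e-04,
       -1.22409451e+00, -2.88102768e-01]), 'qd': array([-0.00043051,  0.00014918,  0.00041341, -0.00058329, -0.00182099,
        0.00144597]), 'joint_efforts': array([ 1.86380654e-03, -5.82712054e+01,  2.93066454e+01,  6.99733034e+00,
        7.14212714e-03, -2.26420320e-04]), 'eef_pos': array([ 0.23682402, -0.63156118,  0.22561317]), 'ee_rot': array([ 3.13992342e+00, -1.30516530e-04, -2.78293531e+00]), 'force': array([ 0.2782552 , -0.02204688,  0.9049665 ]), 'moment': array([ 0.02767536, -0.03402563, -0.01456111]), 'width': 0.0872346826738146}
{'vertical_fov': 44.20243903715796, 'cx': 283.1555516423949, 'cy': 210.0067313647369, 'k1': -0.19410366564891232, 'R': array([[-0.99936233,  0.02886274,  0.02102101],
       [-0.00197008,  0.54325163, -0.83956762],
       [-0.03565192, -0.83907366, -0.54284835]]), 't': array([ 0.52556239, -0.03862601,  1.80878028])}
{'vertical_fov': 48.386238628664316, 'cx': 286.9735063244408, 'cy': 207.1641435077782, 'k1': 0.00180913106953442, 'R': array([[ 0.01707506, -0.99950076,  0.02658327],
       [-0.98558695, -0.02130088, -0.16782322],
       [ 0.16830569, -0.02333453, -0.98545862]]), 't': array([0.15223668, 0.55501363, 1.44260845])}
```

View pics/side0.png

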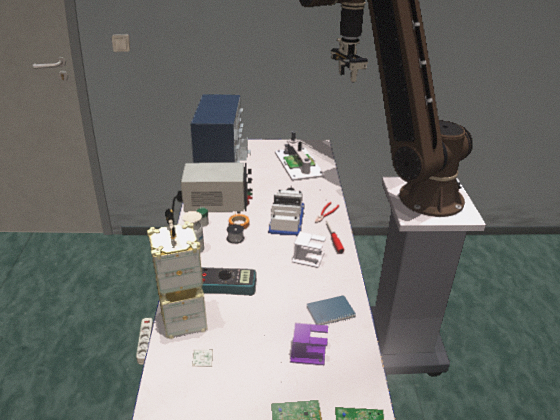

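View pics/top0.png

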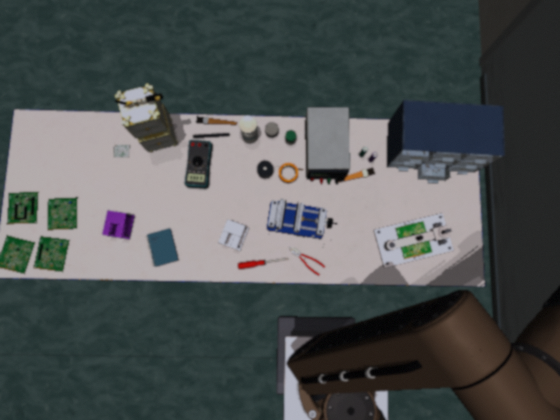

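The top view shows the fixture near (413,240), the aluminium rack at (233,235) and the blue vice between them at (300,218). The purple look-alike is at (118,224). I'll enlarge crops next.

```bash
cat > h.py <<'E'
import numpy as np,cv2
from station import *
def cam(n):
    c=camera_info(n); f=210/np.tan(np.radians(c['vertical_fov']/2)); return c,f
def proj(n,X):
    c,f=cam(n); p=np.atleast_2d(X)@np.array(c['R']).T+c['t']; s=p[:,:2]/p[:,2:]
    s=s*(1+c['k1']*(s**2).sum(1,keepdims=True)); return s*f+[c['cx'],c['cy']]
def ray(n,uv):
    c,f=cam(n); d=(np.array(uv,float)-[c['cx'],c['cy']])/f; s=d.copy()
    for _ in range(50): s=d/(1+c['k1']*(s@s))
    R=np.array(c['R']); return -R.T@c['t'], R.T@np.r_[s,1]
def atz(n,uv,z):
    o,d=ray(n,uv); return o+d*(z-o[2])/d[2]
def tri(a,b):
    # a side uv, b top uv
    A=np.zeros((3,3));B=np.zeros(3)
    for o,d in(ray('side',a),ray('top',b)):
        d=d/np.linalg.norm(d);P=np.eye(3)-np.outer(d,d);A+=P;B+=P@o
    return np.linalg.solve(A,B)
def crop(src,out,x0,y0,w,h,k):
    im=cv2.imread(src)[y0:y0+h,x0:x0+w]; im=cv2.resize(im,None,fx=k,fy=k,interpolation=cv2.INTER_CUBIC)
    for x in range((x0+9)//10*10,x0+w,10): cv2.putText(im,str(x),((x-x0)*k,8),0,.3,(0,0,255)); cv2.line(im,((x-x0)*k,9),((x-x0)*k,14),(0,0,255),1)
    for y in range((y0+9)//10*10,y0+h,10): cv2.putText(im,str(y),(0,(y-y0)*k+3),0,.3,(0,0,255)); cv2.line(im,(20,(y-y0)*k),(26,(y-y0)*k),(0,0,255),1)
    cv2.imwrite(out,im)
E
python3 - <<'E'
from h import *
crop('pics/top0.png','pics/c1.png',365,200,100,75,8)
crop('pics/side0.png','pics/c2.png',260,120,80,70,8)
crop('pics/top0.png','pics/c3.png',205,205,60,60,8)
crop('pics/side0.png','pics/c4.png',280,220,60,60,8)
E
```

```text
(no output)
```

View pics/c1.png

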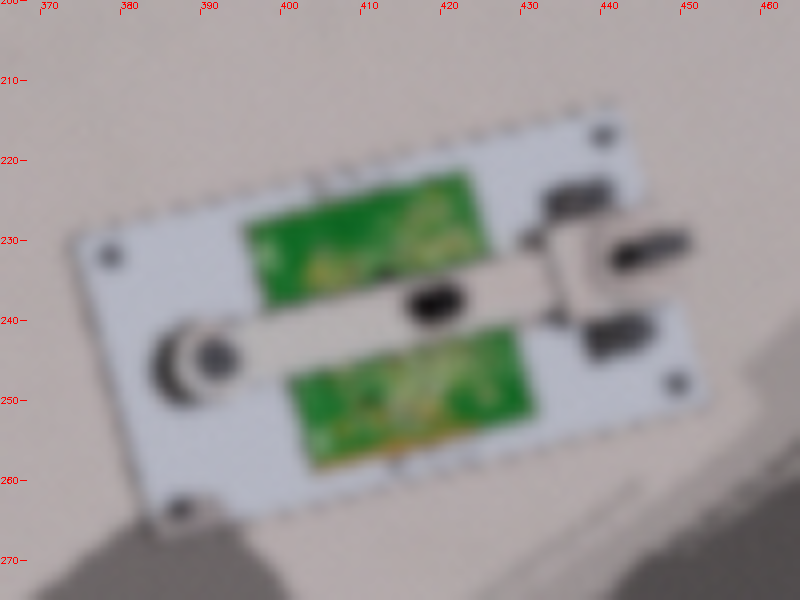

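View pics/c2.png

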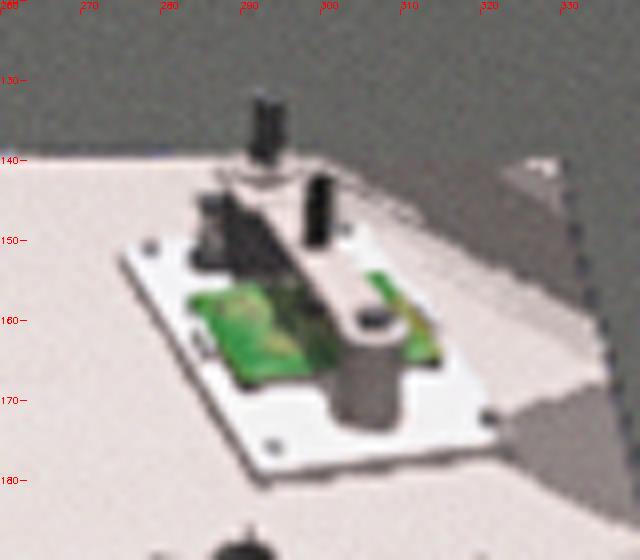

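View pics/c3.png

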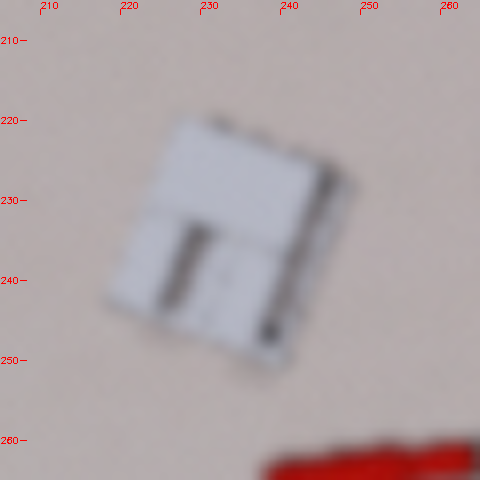

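View pics/c4.png

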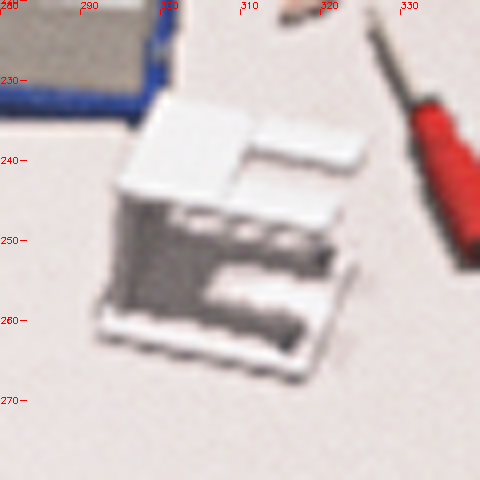

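```bash
cat >> h.py <<'E'
from scipy.optimize import least_squares
def place(p,L):
    L=np.atleast_2d(np.array(L,float)); c,s=np.cos(p[2]),np.sin(p[2])
    return np.c_[L[:,0]*c-L[:,1]*s+p[0],L[:,0]*s+L[:,1]*c+p[1],L[:,2]]
def fit(p0,obs):
    def r(p): return np.concatenate([(proj(n,place(p,L))-np.array(uv)).ravel() for n,L,uv in obs])
    s=least_squares(r,p0,loss='soft_l1'); return s.x,r(s.x).reshape(-1,2)
def draw(img,n,pts,out_col=(0,0,255),k=1,o=(0,0)):
    for u,v in proj(n,pts): cv2.circle(img,(int(round((u-o[0]+.5)*k)),int(round((v-o[1]+.5)*k))),2,out_col,-1)
E
python3 - <<'E'
from h import *
F=[('top',[[64,115,12],[-64,115,12],[64,-121,12],[-64,-121,12]],[[373.5,229.5],[384.5,266],[443,213],[453,250]]),
('side',[[64,-121,12],[64,115,12],[-64,115,12]],[[275,151],[292.5,179],[322,174.5]]),
('top',[[0,85,68]],[[391,244.5]]),('side',[[0,85,68],[0,-85,103]],[[306,159],[293,132.5]])]
F=[(n,np.array(L)/1000,uv) for n,L,uv in F]
p,r=fit([.6,-.3,-.2],F);print(p,r.round(1))
np.save('fix.npy',p)
R=[('top',[[-30,30,66],[-30,-30,66],[42,30,66],[42,-30,66]],[[218.5,242.5],[239,249],[228,219.5],[247.5,226]]),
('side',[[-30,-30,66],[-30,30,66],[42,30,66],[42,-30,66]],[[325,239],[321,247.5],[294.5,243.5],[300,232]])]
R=[(n,np.array(L)/1000,uv) for n,L,uv in R]
q,r=fit([.6,.2,-.2],R);print(q,r.round(1))
np.save('rack.npy',q)
a=cv2.resize(cv2.imread('pics/top0.png')[200:275,365:465],None,fx=8,fy=8)
b=cv2.resize(cv2.imread('pics/side0.png')[120:190,260:340],None,fx=8,fy=8)
P=place(p,np.array([[0,-85,44],[0,-85,62],[0,-85,103],[0,85,68],[0,0,61],[0,0,97],[64,115,12],[-64,115,12],[64,-121,12],[-64,-121,12],[0,-74,103],[0,-96,103],[17,-85,62+5],[-17,-85,67]])/1000)
draw(a,'top',P,k=8,o=(365,200));draw(b,'side',P,k=8,o=(260,120))
cv2.imwrite('pics/d1.png',a);cv2.imwrite('pics/d2.png',b)
a=cv2.resize(cv2.imread('pics/top0.png')[205:265,205:265],None,fx=8,fy=8)
b=cv2.resize(cv2.imread('pics/side0.png')[220:280,280:340],None,fx=8,fy=8)
P=place(q,np.array([[-30,10,66],[-30,-10,66],[10,10,66],[10,-10,66],[0,0,66],[-30,30,0],[-30,-30,0],[42,30,0],[42,-30,0]])/1000)
draw(a,'top',P,k=8,o=(205,205));draw(b,'side',P,k=8,o=(280,220))
cv2.imwrite('pics/d3.png',np.hstack([a,b])[:, :].copy() if 0 else cv2.resize(np.hstack([a,b]),None,fx=.8,fy=.8))
E
```

```text
[ 0.45903739 -0.24634936  0.2501063 ] [[-0.2 -0.7]
 [-0.8  1.4]
 [-0.5 -0.5]
 [ 0.7  0.5]
 [-0.5 -0.3]
 [-1.1 -0.4]
 [ 2.4  0.1]
 [ 0.7 -0.2]
 [ 0.2  0.4]
 [ 0.  -0.5]]
[ 0.45397033  0.33143895 -0.30553047] [[ 1.2 -0.3]
 [-0.9 -0.6]
 [-0.4  0.8]
 [-1.6  0.4]
 [-0.5 -3.3]
 [-1.   0.2]
 [ 0.7 -0.4]
 [ 0.5 -0.6]]
```

View pics/d1.png

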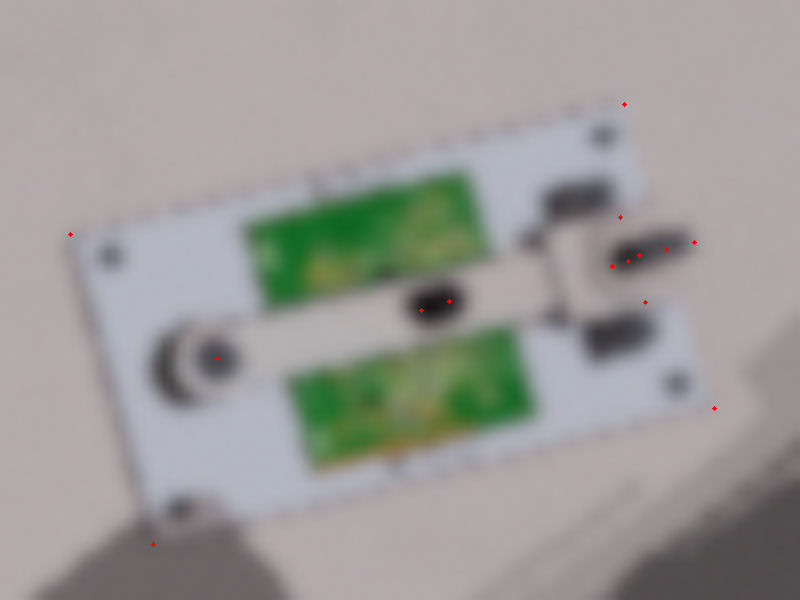

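View pics/d2.png

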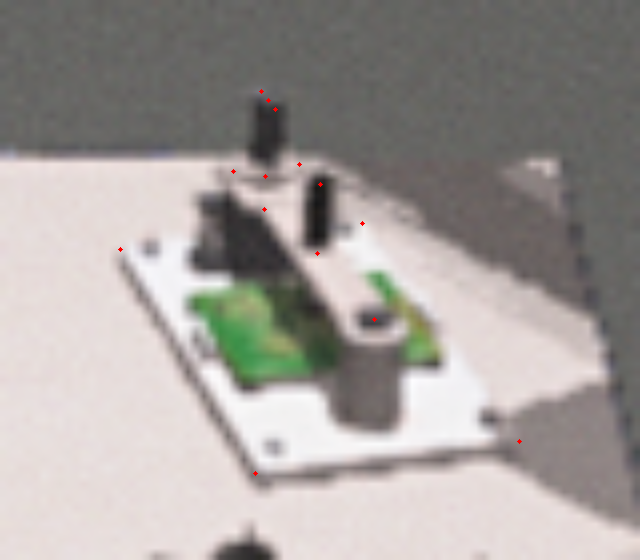

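View pics/d3.png

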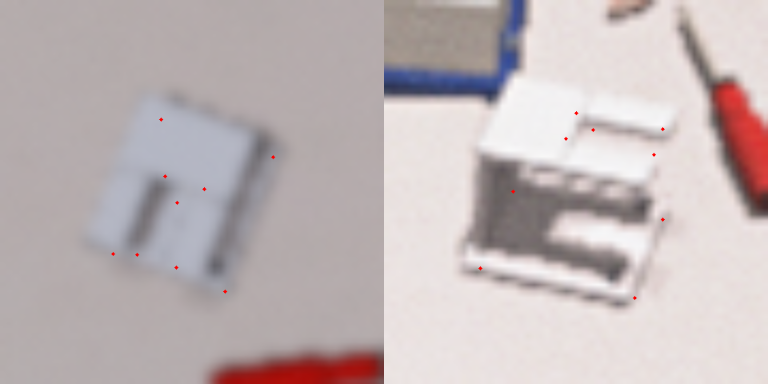

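Run:
```python
from h import *
crop('pics/top0.png','pics/e1.png',212,213,42,42,14)
crop('pics/side0.png','pics/e2.png',288,228,42,42,14)
```

```text
(no output)
```

View pics/e1.png

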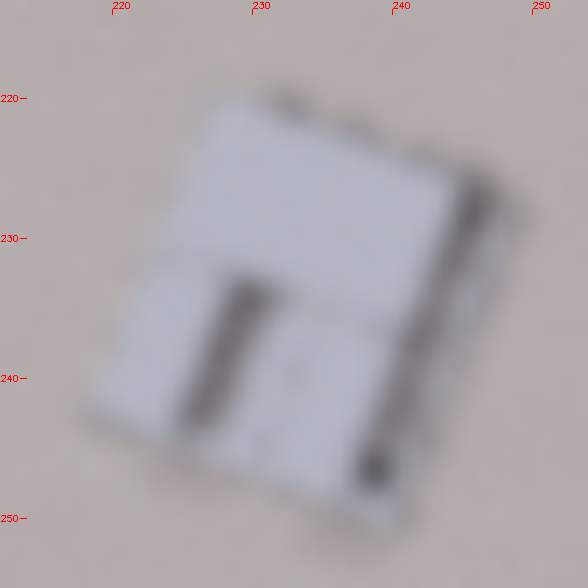

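View pics/e2.png

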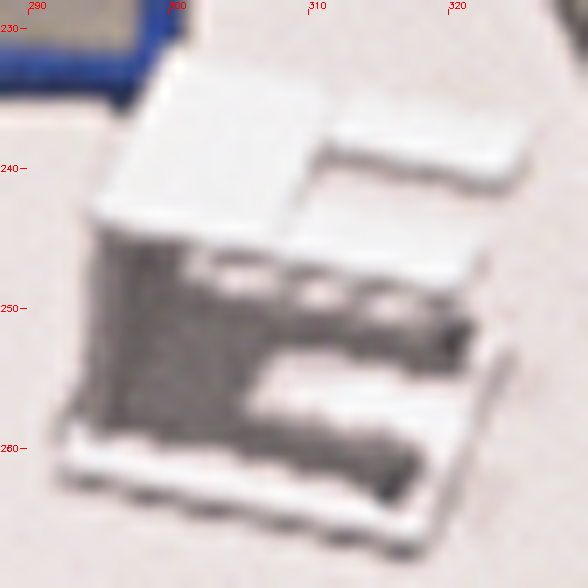

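Run:
```python
from h import *
L=lambda p:[(n,np.array(l,float)/1000,uv) for n,l,uv in p]
def mk(xb): return L([('top',[[-30,30,66],[-30,-30,66],[xb,30,66],[xb,-30,66],[10,30,66],[10,-30,66],[10,10,66],[10,-10,66],[-30,10,66],[-30,-10,66]],[[218.5,242.5],[237.5,247.5],[227.5,220],[244.5,225],[222.5,231],[241,236.5],[228.5,232.8],[234,234.5],[224.7,243.7],[230.8,245.6]]),
('side',[[-30,-30,66],[-30,-10,66],[-30,10,66],[-30,30,66],[10,-10,66],[xb,30,66],[xb,-30,66]],[[325,236],[324.3,240],[322.3,244],[320.8,247.5],[310.5,238.3],[294.5,243],[300.8,231.5]])])
for xb in(40,42,45,48):
    q,r=fit([.45,.33,-.3],mk(xb));print(xb,q,np.abs(r).mean());
    if xb==45: print(r.round(1))
    np.save('rack.npy',q) if xb==45 else 0
# separate
q1,_=fit(q,mk(45)[:1]);q2,_=fit(q,mk(45)[1:]);print('top only',q1,'side only',q2)
F=L([('top',[[64,115,12],[-64,115,12],[64,-121,12],[-64,-121,12]],[[374,230],[384.5,266],[443,213],[453,250]]),
('side',[[64,-121,12],[64,115,12]],[[275,151],[292.5,179]]),('side',[[-64,115,12]],[[322,174.5]]),
('top',[[0,85,68],[0,0,97]],[[391.5,244.7],[419,237.2]]),('side',[[0,85,68],[0,-85,103],[0,0,97]],[[306,159.3],[293,132.7],[299.2,142.2]])])
p,r=fit([.46,-.25,.25],F);print(p,r.round(1));np.save('fix.npy',p)
print('top only',fit(p,[F[0],F[3]])[0],'side only',fit(p,[F[1],F[2],F[4]])[0])
print('pin',place(p,[0,-.085,.089]),'knob',place(p,[0,0,.083]),'piv',place(p,[0,.085,.061]))
```

```text
40 [ 0.4536139   0.33480474 -0.29330053] 0.6340760807647394
42 [ 0.45327573  0.33488483 -0.29571802] 0.5462970362640237
45 [ 0.45267422  0.33502129 -0.29593317] 0.4676541181657934
[[ 0.1  0.2]
 [-0.5  1.2]
 [-0.9 -0.2]
 [ 0.4  0.7]
 [ 0.4 -0.6]
 [ 0.3 -0.1]
 [ 0.5 -0.4]
 [ 1.1 -0.1]
 [ 0.   1. ]
 [ 0.1  1.1]
 [-0.   0.4]
 [-0.7  0.3]
 [-0.1  0.3]
 [-0.1  0.9]
 [-0.5 -0.4]
 [ 0.3  0.8]
 [-1.   0.5]]
48 [ 0.45207631  0.33515632 -0.29532498] 0.4906526980677024
top only [ 0.45346794  0.33560637 -0.28127842] side only [ 0.4517004   0.33295025 -0.31987388]
[ 0.45892269 -0.24624445  0.25196901] [[-0.8 -1.1]
 [-0.8  1.5]
 [-0.6 -0.6]
 [ 0.7  0.5]
 [-0.5 -0.3]
 [-1.  -0.3]
 [ 2.5  0.1]
 [ 0.1 -0.3]
 [ 1.6 -0.1]
 [ 0.3  0.1]
 [-0.  -0.6]
 [ 0.3  0.4]]
top only [ 0.45867729 -0.24634438  0.25373821] side only [ 0.45929494 -0.24567865  0.24828891]
pin [[ 0.48011415 -0.32856044  0.089     ]] knob [[ 0.45892269 -0.24624445  0.083     ]] piv [[ 0.43773123 -0.16392846  0.061     ]]
```

```bash
cat >> h.py <<'E'
def delta(X,yaw=None):
    from scipy.spatial.transform import Rotation as Ro
    s=get_state(); M=Ro.from_euler('xyz',s['ee_rot']); d=M.inv().apply(np.array(X)-s['eef_pos'])/.5
    print('t %.2f'%s['t'],'pos',s['eef_pos'].round(4),'rot',s['ee_rot'].round(3),'F',s['force'].round(1),'w %.4f'%s['width']);print('shift total',d.round(4))
    if yaw is not None: print('turn z total',((-(yaw-s['ee_rot'][2])+np.pi)%(2*np.pi)-np.pi)/np.pi)
E
python3 -m inch '[[[0,0,0,0,0,-0.0466,0.3],[0,0,0,0,0,-0.0466,0.3],[0,0,0,0,0,-0.0466,0.3],[0,0,0,0,0,-0.0466,0.3],[0,0,0,0,0,-0.0466,0.3],[0,0,0,0,0,-0.0466,0.3],[0,0,0,0,0,-0.0466,0.3],[0,0,0,0,0,-0.0466,0.3],[0,0,0,0,0,-0.0466,0.3],[0,0,0,0,0,-0.0466,0.3],[0,0,0,0,0,0,0.3]]]' 20
python3 -c "
from h import *
delta([.480,-.3286,.16],-1.319)"
```

```text
t: 1.2
eef_pos: [0.237, -0.6318, 0.226]
ee_rot: [3.141, 0.001, -1.317]
force: [-0.1, 0.3, -0.2]
width: 0.0616
t 1.20 pos [ 0.237  -0.6318  0.226 ] rot [ 3.141e+00  1.000e-03 -1.317e+00] F [-0.1  0.3 -0.2] w 0.0616
shift total [-0.4644 -0.623   0.1324]
turn z total 0.0007781431170932279
```

```bash
python3 -m inch '[[[-0.0464,-0.0623,0,0,0,0,0.3],[-0.0464,-0.0623,0,0,0,0,0.3],[-0.0464,-0.0623,0,0,0,0,0.3],[-0.0464,-0.0623,0,0,0,0,0.3],[-0.0464,-0.0623,0,0,0,0,0.3],[-0.0464,-0.0623,0,0,0,0,0.3],[-0.0464,-0.0623,0,0,0,0,0.3],[-0.0464,-0.0623,0,0,0,0,0.3],[-0.0464,-0.0623,0.06,0,0,0,0.3],[-0.0464,-0.0623,0.06,0,0,0,0.3],[0,0,0,0,0,0,0.3],[0,0,0,0,0,0,0.3]]]' 20
python3 - <<'E'
from h import *
delta([.480,-.3286,.074],-1.319)
for n in("side","top"): cv2.imwrite(f"pics/{n}1.png",grab_frame(n))
crop('pics/top1.png','pics/f1.png',365,190,100,75,8)
crop('pics/side1.png','pics/f2.png',255,100,80,70,8)
E
```

```text
t: 2.4
eef_pos: [0.4809, -0.3288, 0.1658]
ee_rot: [3.14, 0.001, -1.32]
force: [0.5, -0.1, -0.0]
width: 0.0615
t 2.40 pos [ 0.4809 -0.3288  0.1658] rot [ 3.14e+00  1.00e-03 -1.32e+00] F [ 0.5 -0.1 -0. ] w 0.0615
shift total [-0.0008  0.0013  0.1836]
turn z total -0.00039449120774415566
```

View pics/f1.png

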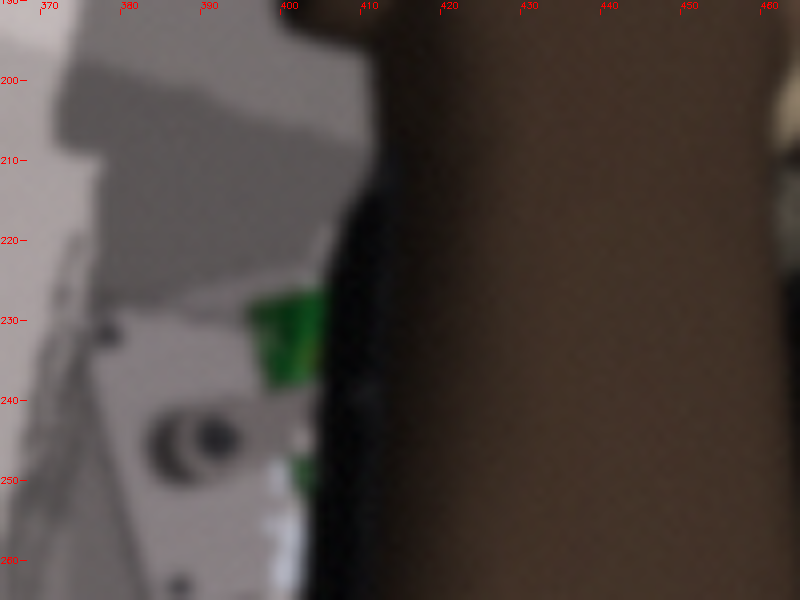

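View pics/f2.png

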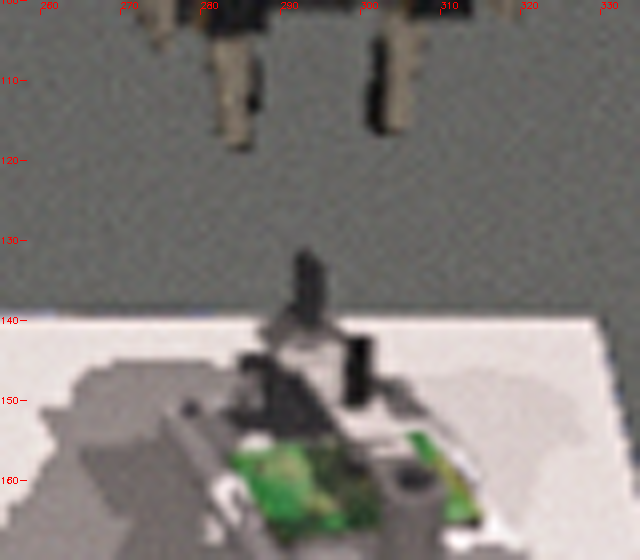

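```bash
python3 -m inch '[[[0,0,0.03,0,0,0,0.3],[0,0,0.03,0,0,0,0.3],[0,0,0.03,0,0,0,0.3],[0,0,0.03,0,0,0,0.3],[0,0,0.03,0,0,0,0.3],[-0.001,0.001,0.03,0,0,0,0.3],[0,0,0,0,0,0,0.3],[0,0,0,0,0,0,0.3]]]' 20
python3 - <<'E'
from h import *
delta([.480,-.3286,.074],-1.319)
for n in("side",): cv2.imwrite(f"pics/{n}2.png",grab_frame(n))
crop('pics/side2.png','pics/f3.png',255,100,80,70,8)
E
```

```text
t: 3.3
eef_pos: [0.4802, -0.3303, 0.0775]
ee_rot: [-3.141, -0.001, -1.321]
force: [-0.5, 0.5, 0.5]
width: 0.0616
t 3.30 pos [ 0.4802 -0.3303  0.0775] rot [-3.141e+00 -1.000e-03 -1.321e+00] F [-0.5  0.5  0.5] w 0.0616
shift total [-0.0034 -0.0005  0.0069]
turn z total -0.0005283987155272206
```

View pics/f3.png

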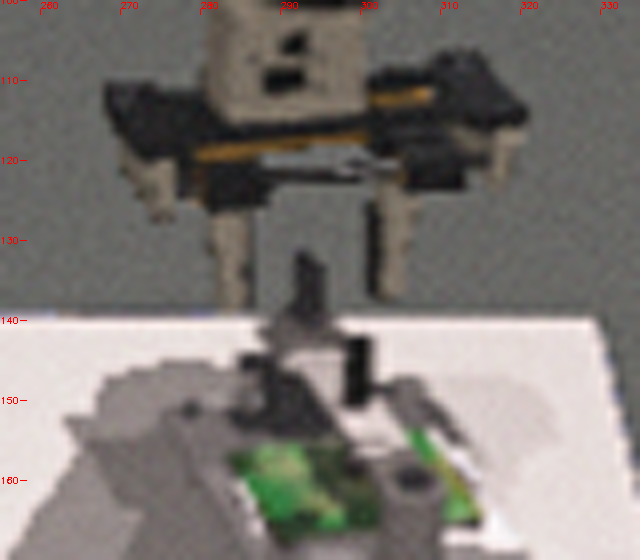

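```bash
python3 -m inch '[[[-0.0034,0,0.005,0,0,0,0.3],[0,0,0,0,0,0,0.6],[0,0,0,0,0,0,1],[0,0,0,0,0,0,1],[0,0,0,0,0,0,1],[0,0,0,0,0,0,1]]]' 55
python3 - <<'E'
from h import *
s=get_state();print(s['moment'],s['width'],s['q'].round(3))
for n in("side",): cv2.imwrite(f"pics/{n}3.png",grab_frame(n))
crop('pics/side3.png','pics/f4.png',255,100,80,70,8)
E
```

```text
t: 3.95
eef_pos: [0.4798, -0.3276, 0.0741]
ee_rot: [-3.142, -0.0, -1.319]
force: [-0.3, 1.0, 0.3]
width: 0.0269
[-0.01709293  0.11136828 -0.00638203] 0.026903902011539676 [-0.263  0.349 -0.39   0.    -0.832  0.515]
```

View pics/f4.png

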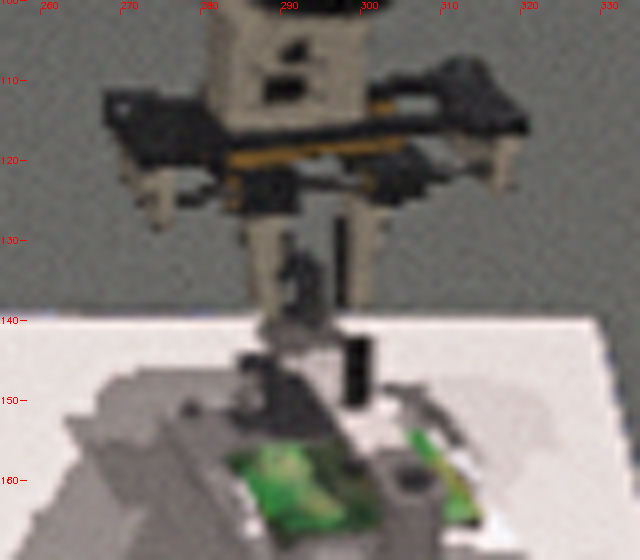

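```bash
python3 -m inch '[[[0,0,0,0,0,0,1],[0,0,0,0,0,0,1],[0,0,0,0,0,0,1],[0,0,0,0,0,0,1],[0,0,0,0,0,0,1]]]' 55
python3 - <<'E'
from h import *
s=get_state();print(s['moment'],s['width'],s['q'].round(3))
E
```

```text
t: 4.5
eef_pos: [0.4798, -0.3277, 0.074]
ee_rot: [-3.142, 0.0, -1.319]
force: [-0.8, -0.3, 0.1]
width: 0.0094
[-0.00085724  0.11788473 -0.08086757] 0.009384011281744598 [-0.263  0.349 -0.39  -0.    -0.832  0.515]
```

```bash
python3 -m inch '[[[0,0,0,0,0,0.035,1],[0,0,-0.0006,0,0,0.035,1],[0,0,-0.0006,0,0,0.035,1]]]' 58
python3 -c "
from station import *
s=get_state();print(s['moment'],s['force'],s['width'])"
python3 -m inch '[[[0,0,-0.0006,0,0,-0.042,1],[0,0,-0.0006,0,0,-0.042,1],[0,0,-0.0006,0,0,-0.042,1],[0,0,-0.0006,0,0,-0.042,1],[0,0,-0.0006,0,0,-0.042,1]]]' 58
python3 -c "
from station import *
s=get_state();print(s['moment'],s['force'],s['width'])"
```

```text
t: 4.8
eef_pos: [0.4803, -0.3277, 0.0743]
ee_rot: [-3.141, 0.0, -1.653]
force: [3.2, -1.8, -7.4]
width: 0.0094
[-0.32845132 -1.24616578  0.13162347] [ 3.19781371 -1.83919425 -7.38297049] 0.00942936406359878
t: 5.3
eef_pos: [0.4786, -0.3271, 0.0748]
ee_rot: [3.14, 0.003, -0.984]
force: [1.4, -0.0, -9.0]
width: 0.0096
[-0.090303   -0.32560439 -0.07753916] [ 1.41411728 -0.02743772 -8.97538927] 0.009571306302443242
```

```bash
python3 -m inch '[[[0,0,-0.0006,0,0,0.044,1],[0,0,-0.0006,0,0,0.044,1],[0,0,-0.0006,0,0,0.044,1],[0,0,-0.0006,0,0,0.044,1],[0,0,-0.0006,0,0,0.044,1]]]' 58
python3 -m inch '[[[0,0,-0.0006,0,0,-0.044,1],[0,0,-0.0006,0,0,-0.044,1],[0,0,-0.0006,0,0,-0.044,1],[0,0,-0.0006,0,0,-0.044,1],[0,0,-0.0006,0,0,-0.044,1]]]' 58
python3 -c "
from station import *
s=get_state();print(s['moment'],s['force'],s['width'])"
```

```text
t: 5.8
eef_pos: [0.4802, -0.3272, 0.0764]
ee_rot: [-3.141, 0.001, -1.686]
force: [5.1, -1.1, -11.2]
width: 0.0095
t: 6.3
eef_pos: [0.4785, -0.3271, 0.0773]
ee_rot: [3.14, 0.003, -0.984]
force: [0.2, -1.9, -12.2]
width: 0.0096
[-0.92822687 -0.23124766 -0.05230894] [  0.20688538  -1.89036977 -12.20023307] 0.009636743681179888
```

```bash
python3 -m inch '[[[0,0,-0.0006,0,0,0.044,1],[0,0,-0.0006,0,0,0.044,1],[0,0,-0.0006,0,0,0.044,1],[0,0,-0.0006,0,0,0.044,1],[0,0,-0.0006,0,0,0.044,1]]]' 58
python3 -m inch '[[[0,0,-0.0006,0,0,-0.044,1],[0,0,-0.0006,0,0,-0.044,1],[0,0,-0.0006,0,0,-0.044,1],[0,0,-0.0006,0,0,-0.044,1],[0,0,-0.0006,0,0,-0.044,1]]]' 58
python3 -c "
from station import *
s=get_state();print(s['moment'],s['force'],s['width'])"
```

```text
t: 6.8
eef_pos: [0.4801, -0.327, 0.079]
ee_rot: [3.142, 0.001, -1.686]
force: [5.0, -0.5, -13.0]
width: 0.0094
t: 7.3
eef_pos: [0.4786, -0.3269, 0.08]
ee_rot: [3.14, 0.003, -0.984]
force: [1.6, -1.7, -14.0]
width: 0.0093
[-0.72803699 -0.75020926 -0.13477759] [  1.58945003  -1.73415019 -13.9816555 ] 0.009261685136023618
```

```bash
python3 -m inch '[[[0,0,-0.0006,0,0,0.044,1],[0,0,-0.0006,0,0,0.044,1],[0,0,-0.0006,0,0,0.044,1],[0,0,-0.0006,0,0,0.044,1],[0,0,-0.0006,0,0,0.044,1],[0,0,-0.0006,0,0,-0.044,1],[0,0,-0.0006,0,0,-0.044,1],[0,0,-0.0006,0,0,-0.044,1],[0,0,-0.0006,0,0,-0.044,1],[0,0,-0.0006,0,0,-0.044,1]]]' 58
python3 -c "
from station import *
s=get_state();print(s['moment'],s['force'],s['width'])"
```

```text
t: 8.3
eef_pos: [0.4786, -0.3269, 0.0828]
ee_rot: [3.14, 0.003, -0.984]
force: [2.4, -2.6, -15.5]
width: 0.0096
[-0.99581832 -0.96793002 -0.07442222] [  2.41174299  -2.55965641 -15.52470368] 0.009577990840395902
```

```bash
python3 -m inch '[[[0,0,-0.0005,0,0,0.044,1],[0,0,-0.0005,0,0,0.044,1],[0,0,-0.0005,0,0,0.044,1],[0,0,-0.0005,0,0,0.044,1],[0,0,-0.0005,0,0,0.044,1],[0,0,-0.0005,0,0,-0.044,1],[0,0,-0.0005,0,0,-0.044,1],[0,0,-0.0005,0,0,-0.044,1],[0,0,-0.0005,0,0,-0.044,1],[0,0,-0.0005,0,0,-0.044,1]]]' 58
python3 -c "
from h import *
s=get_state();print(s['moment'],s['force'],s['width'])
cv2.imwrite('pics/side4.png',grab_frame('side'))
crop('pics/side4.png','pics/f5.png',255,100,80,70,8)"
```

```text
t: 9.3
eef_pos: [0.4786, -0.3269, 0.0854]
ee_rot: [3.14, 0.003, -0.984]
force: [1.8, -1.0, -14.7]
width: 0.0099
[-0.76698133 -1.00892353 -0.05597281] [  1.80173553  -1.00704564 -14.67249955] 0.009889975437166435
```

View pics/f5.png

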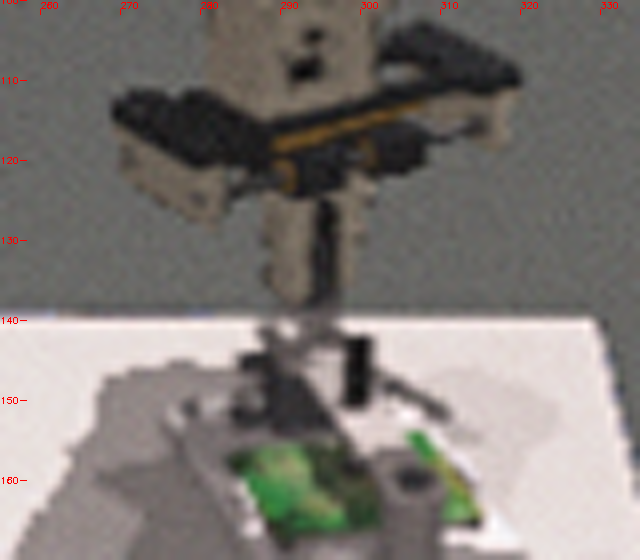

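```bash
python3 -m inch '[[[0,0,-0.0005,0,0,0.044,1],[0,0,-0.0005,0,0,0.044,1],[0,0,-0.0005,0,0,0.044,1],[0,0,-0.0005,0,0,0.044,1],[0,0,-0.0005,0,0,0.044,1],[0,0,-0.0005,0,0,-0.044,1],[0,0,-0.0005,0,0,-0.044,1],[0,0,-0.0005,0,0,-0.044,1],[0,0,-0.0005,0,0,-0.044,1],[0,0,-0.0005,0,0,-0.044,1],[0,0,-0.0005,0,0,0.044,1],[0,0,-0.0005,0,0,0.044,1],[0,0,-0.0005,0,0,0.044,1],[0,0,-0.0005,0,0,0.044,1],[0,0,-0.0005,0,0,0.044,1],[0,0,-0.0005,0,0,-0.044,1],[0,0,-0.0005,0,0,-0.044,1],[0,0,-0.0005,0,0,-0.044,1],[0,0,-0.0005,0,0,-0.044,1],[0,0,-0.0005,0,0,-0.044,1]]]' 58
python3 -c "
from station import *
s=get_state();print(s['moment'],s['force'],s['width'])"
```

```text
t: 11.35
eef_pos: [0.4792, -0.3271, 0.0914]
ee_rot: [3.141, 0.002, -0.987]
force: [-0.2, -0.0, -1.4]
width: 0.0097
[-0.02661016  0.31842503  0.05676127] [-0.17628702 -0.0478727  -1.38886728] 0.009701322331668514
```

```bash
python3 -m inch '[[[0,0,-0.001,0,0,0.0355,1],[0,0,-0.001,0,0,0.0355,1],[0,0,-0.001,0,0,0.0355,1],[0,0,-0.003,0,0,0,1],[0,0,-0.003,0,0,0,1],[0,0,-0.003,0,0,0,1],[0,0,-0.003,0,0,0,1]]]' 58
python3 -c "
from h import *
s=get_state();print(s['moment'],s['force'],s['width'])
cv2.imwrite('pics/side5.png',grab_frame('side'))
crop('pics/side5.png','pics/f6.png',255,100,80,70,8)"
```

```text
t: 12.05
eef_pos: [0.4798, -0.3277, 0.1004]
ee_rot: [-3.141, -0.0, -1.322]
force: [0.2, -0.0, -0.9]
width: 0.0095
[0.03342451 0.16914666 0.06255347] [ 0.17896196 -0.01410382 -0.87004339] 0.009494135472181989
```

View pics/f6.png

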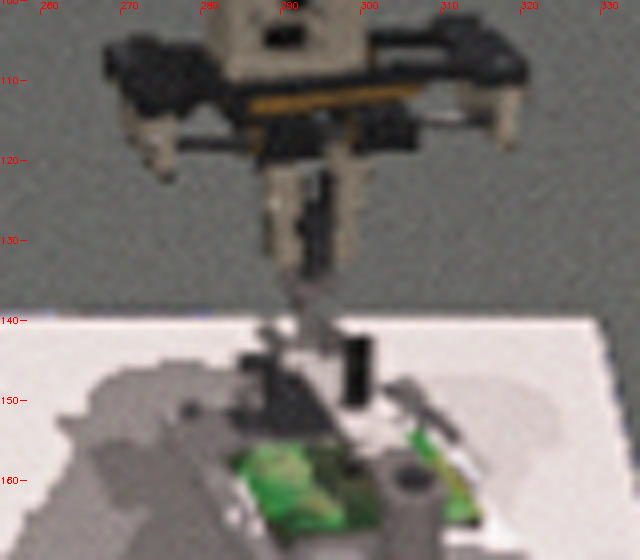

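```bash
python3 -m inch '[[[0,0,-0.01,0,0,0,1],[0,0,-0.01,0,0,0,1],[0,0,-0.01,0,0,0,1],[0,0,-0.01,0,0,0,1],[0,0,-0.03,0,0,0,1],[0,0,-0.05,0,0,0,1],[0,0,-0.05,0,0,0,1],[0,0,-0.05,0,0,0,1],[0,0,-0.04,0,0,0,1],[0,0,0,0,0,0,1]]]' 58
python3 - <<'E'
from h import *
q=np.load('rack.npy'); print(q)
f=place(q,[-.065,0,0])[0]
print(f)
delta([f[0],f[1],.225],-1.319)
cv2.imwrite('pics/side6.png',grab_frame('side'))
crop('pics/side6.png','pics/f7.png',255,70,80,70,8)
E
```

```text
t: 13.1
eef_pos: [0.4812, -0.3284, 0.2339]
ee_rot: [-3.137, -0.004, -1.323]
force: [0.0, -0.1, -0.6]
width: 0.0099
[ 0.45267422  0.33502129 -0.29593317]
[0.39049974 0.35397741 0.        ]
t 13.10 pos [ 0.4812 -0.3284  0.2339] rot [-3.137 -0.004 -1.323] F [ 0.  -0.1 -0.6] w 0.0099
shift total [-1.3677 -0.1587  0.0136]
turn z total -0.00127998590833728
```

View pics/f7.png

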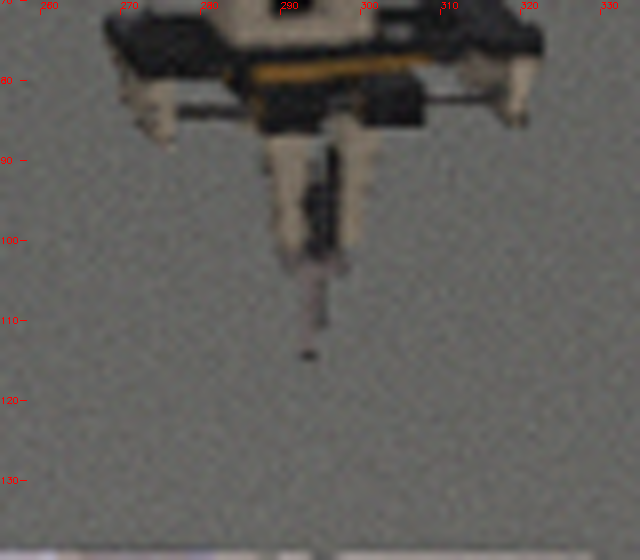

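```bash
python3 -m inch '[[[-0.03,-0.004,0,0,0,0,1],[-0.06,-0.007,0,0,0,0,1],[-0.07,-0.0085,0,0,0,0,1],[-0.08,-0.009,0,0,0,0,1],[-0.08,-0.009,0,0,0,0,1],[-0.08,-0.009,0,0,0,0,1],[-0.08,-0.009,0,0,0,0,1],[-0.08,-0.009,0,0,0,0,1],[-0.08,-0.009,0,0,0,0,1],[-0.08,-0.009,0,0,0,0,1],[-0.08,-0.009,0,0,0,0,1],[-0.08,-0.009,0,0,0,0,1],[-0.08,-0.009,0,0,0,0,1],[-0.08,-0.009,0,0,0,0,1],[-0.08,-0.009,0,0,0,0,1],[-0.08,-0.009,0,0,0,0,1],[-0.08,-0.009,0,0,0,0,1],[-0.06,-0.007,0,0,0,0,1],[-0.03,-0.003,0,0,0,0,1],[0,0,0,0,0,0,1]]]' 58
python3 - <<'E'
from h import *
q=np.load('rack.npy'); f=place(q,[-.065,0,0])[0]
delta([f[0],f[1],.150],-1.319)
for n in("side","top"): cv2.imwrite(f"pics/{n}7.png",grab_frame(n))
crop('pics/side7.png','pics/g1.png',270,180,80,70,8)
crop('pics/top7.png','pics/g2.png',180,190,90,75,8)
E
```

```text
t: 15.15
eef_pos: [0.3864, 0.3566, 0.2289]
ee_rot: [3.14, -0.001, -1.322]
force: [0.1, -0.8, -1.8]
width: 0.0096
t 15.15 pos [0.3864 0.3566 0.2289] rot [ 3.140e+00 -1.000e-03 -1.322e+00] F [ 0.1 -0.8 -1.8] w 0.0096
shift total [ 0.0069 -0.0068  0.1578]
turn z total -0.0008285285592112563
```

View pics/g1.png

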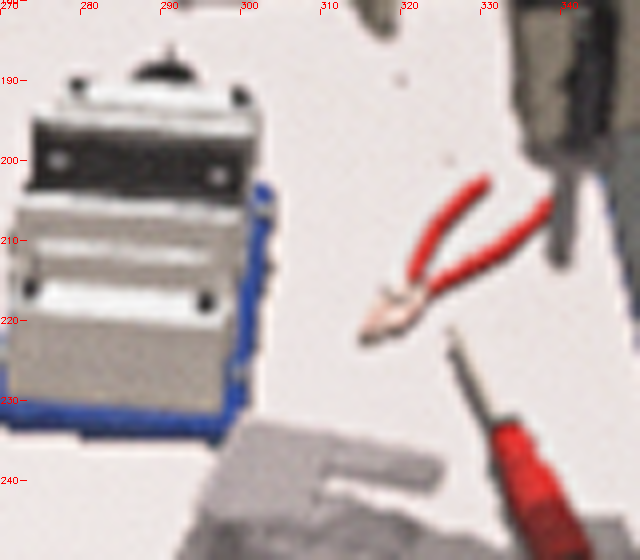

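View pics/g2.png

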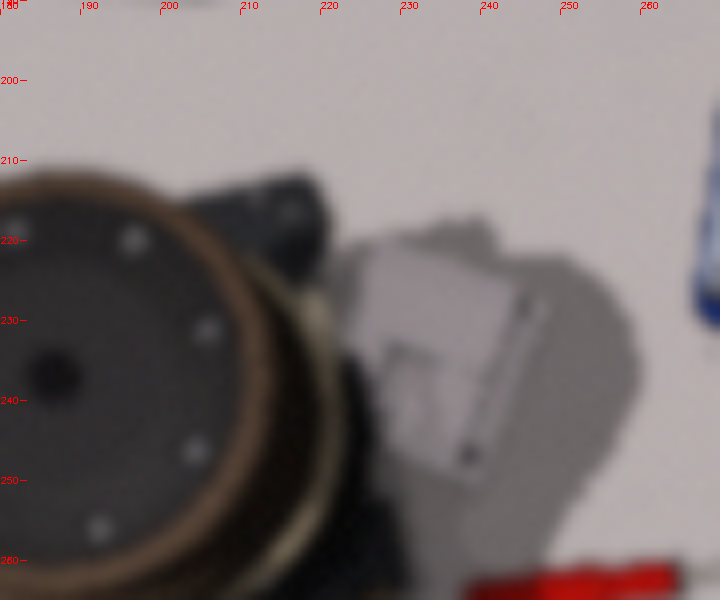

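```bash
python3 -m inch '[[[0.0069,-0.0068,0.02,0,0,0,1],[0,0,0.05,0,0,0,1],[0,0,0.05,0,0,0,1],[0,0,0.05,0,0,0,1],[0,0,0.05,0,0,0,1],[0,0,0.05,0,0,0,1],[0,0,0.016,0,0,0,1],[0,0,0,0,0,0,1],[0,0,0,0,0,0,1]]]' 58
python3 - <<'E'
from h import *
q=np.load('rack.npy'); 
delta([q[0],q[1],.0855],-1.319)
for n in("side","top"): cv2.imwrite(f"pics/{n}8.png",grab_frame(n))
s=get_state();e=s['eef_pos']
print(proj('side',[e,e-[0,0,.012],e-[0,0,.058]]))
crop('pics/side8.png','pics/g3.png',275,205,80,70,9)
crop('pics/top8.png','pics/g4.png',180,190,90,75,8)
E
```

```text
t: 16.15
eef_pos: [0.3923, 0.353, 0.088]
ee_rot: [-3.141, 0.0, -1.324]
force: [-0.7, 0.8, -0.5]
width: 0.0097
t 16.15 pos [0.3923 0.353  0.088 ] rot [-3.141  0.    -1.324] F [-0.7  0.8 -0.5] w 0.0097
shift total [ 0.0645 -0.1084  0.0051]
turn z total -0.0015338974320244724
[[334.96415876 237.90397393]
 [334.63669985 241.34311169]
 [333.40099166 254.23174319]]
```

View pics/g3.png

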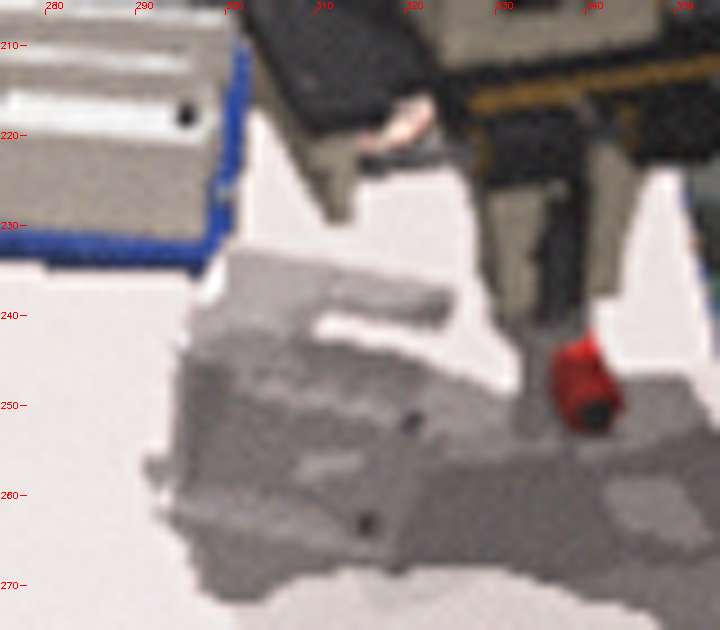

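View pics/g4.png

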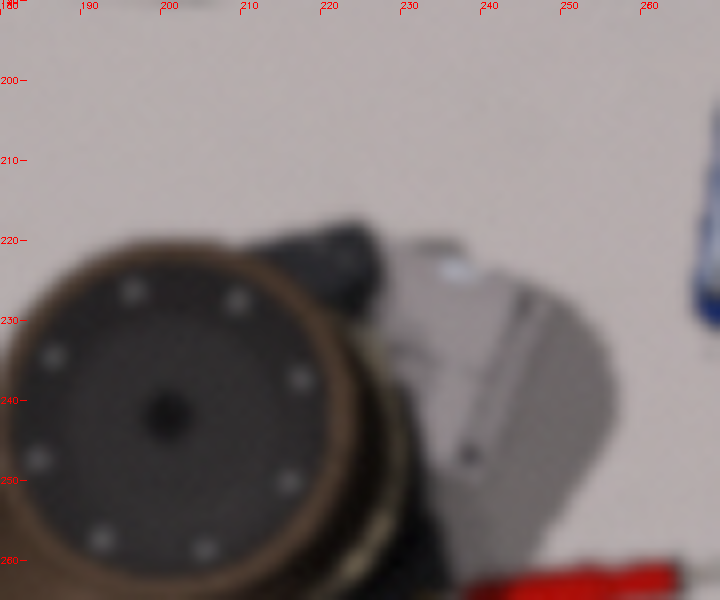

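```bash
python3 -m inch '[[[0.0054,-0.009,0,0,0,0,1],[0.0054,-0.009,0,0,0,0,1],[0.0054,-0.009,0,0,0,0,1],[0.0054,-0.009,0,0,0,0,1],[0.0054,-0.009,0,0,0,0,1],[0.0054,-0.009,0,0,0,0,1]]]' 58
python3 - <<'E'
from h import *
q=np.load('rack.npy'); 
delta([q[0],q[1],.0855],-1.319)
for n in("side",): cv2.imwrite(f"pics/{n}9.png",grab_frame(n))
crop('pics/side9.png','pics/g5.png',275,205,80,70,9)
E
```

```text
t: 16.85
eef_pos: [0.4223, 0.3441, 0.0872]
ee_rot: [-3.141, 0.001, -1.324]
force: [-1.0, 2.6, -1.6]
width: 0.0095
t 16.85 pos [0.4223 0.3441 0.0872] rot [-3.141e+00  1.000e-03 -1.324e+00] F [-1.   2.6 -1.6] w 0.0095
shift total [ 0.0324 -0.0545  0.0033]
turn z total -0.0015185643988651191
```

View pics/g5.png

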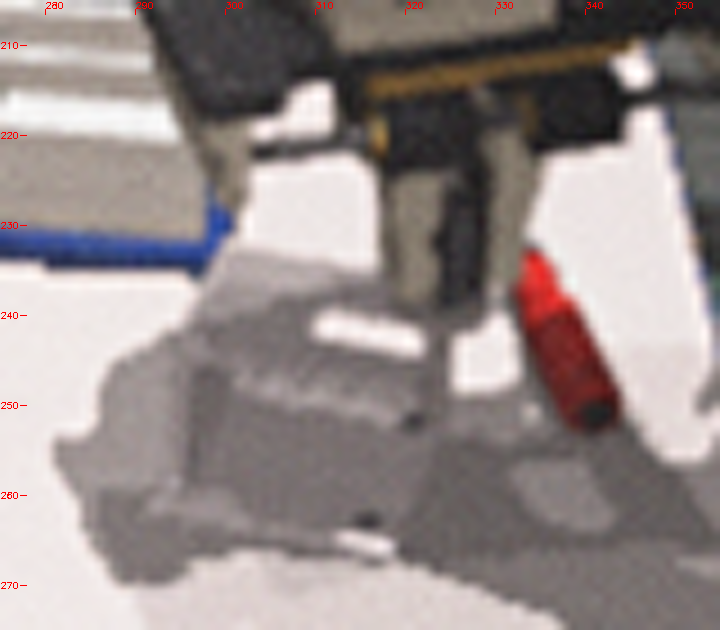

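```bash
python3 -m inch '[[[0,0,0,0,0,0,1],[0,0,0,0,0,0,1]]]' 58
python3 - <<'E'
from h import *
q=np.load('rack.npy');s=get_state();d=s['eef_pos']-[*q[:2],0]
c,n=np.cos(q[2]),np.sin(q[2]);print('rack frame',d[0]*c+d[1]*n,-d[0]*n+d[1]*c,s['force'],s['moment'])
cv2.imwrite('pics/top9.png',grab_frame('top'))
crop('pics/top9.png','pics/g6.png',180,190,90,75,8)
E
```

```text
t: 17.1
eef_pos: [0.4221, 0.3442, 0.0873]
ee_rot: [-3.141, 0.0, -1.324]
force: [1.1, 1.2, -1.1]
width: 0.0095
rack frame -0.03193683925027715 -0.00013240613811205115 [ 1.1043852   1.22950392 -1.13003956] [ 0.51279398 -0.41697418 -0.01648519]
```

View pics/g6.png

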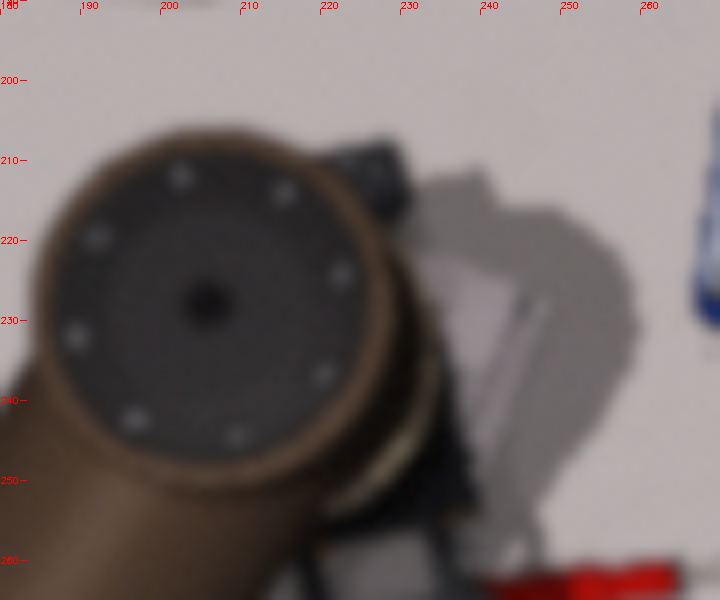

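```bash
python3 -m inch '[[[0.0054,-0.009,0,0,0,0,1],[0.0054,-0.009,0,0,0,0,1],[0,0,0,0,0,0,1]]]' 58
python3 - <<'E'
from h import *
s=get_state();print(s['force'],s['moment'])
cv2.imwrite('pics/side10.png',grab_frame('side'))
crop('pics/side10.png','pics/g7.png',285,215,60,50,12)
E
```

```text
t: 17.45
eef_pos: [0.4324, 0.3407, 0.0871]
ee_rot: [-3.141, -0.0, -1.324]
force: [1.3, 0.9, -0.4]
width: 0.0099
[ 1.32495714  0.94152275 -0.43331735] [ 0.46115501 -0.33591813  0.00724879]
```

View pics/g7.png

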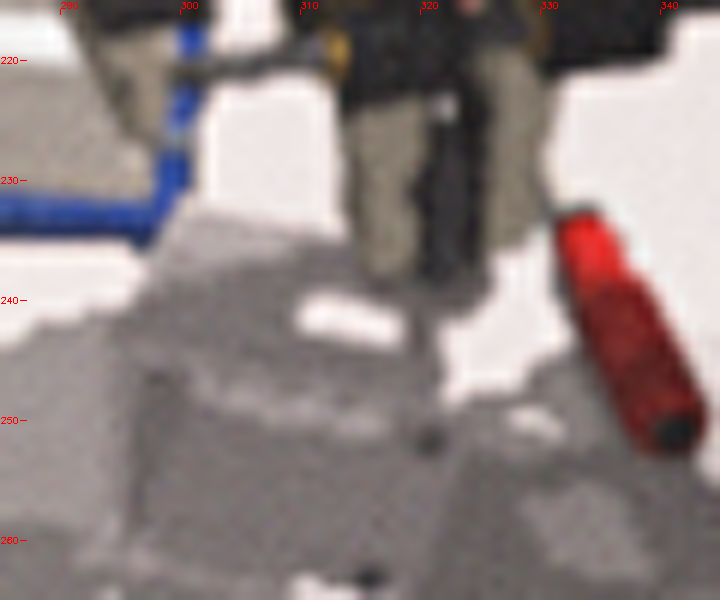

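```bash
python3 -m inch '[[[0.0054,-0.009,0,0,0,0,1],[0.0054,-0.009,0,0,0,0,1],[0.0054,-0.009,0,0,0,0,1],[0.0035,-0.006,0,0,0,0,1],[0,0,0,0,0,0,1],[0,0,0,0,0,0,1]]]' 58
python3 - <<'E'
from h import *
q=np.load('rack.npy');s=get_state();d=s['eef_pos']-[*q[:2],0]
c,n=np.cos(q[2]),np.sin(q[2]);print('rack frame',d[0]*c+d[1]*n,-d[0]*n+d[1]*c,s['force'],s['moment'])
cv2.imwrite('pics/side11.png',grab_frame('side'))
crop('pics/side11.png','pics/g8.png',285,215,60,50,12)
E
```

```text
t: 18.1
eef_pos: [0.4502, 0.3351, 0.087]
ee_rot: [3.141, -0.0, -1.324]
force: [-0.2, 0.1, -1.9]
width: 0.0095
rack frame -0.002342057778667502 -0.0006584741117629751 [-0.17993794  0.08609014 -1.91586153] [0.00104822 0.10480378 0.0011616 ]
```

View pics/g8.png

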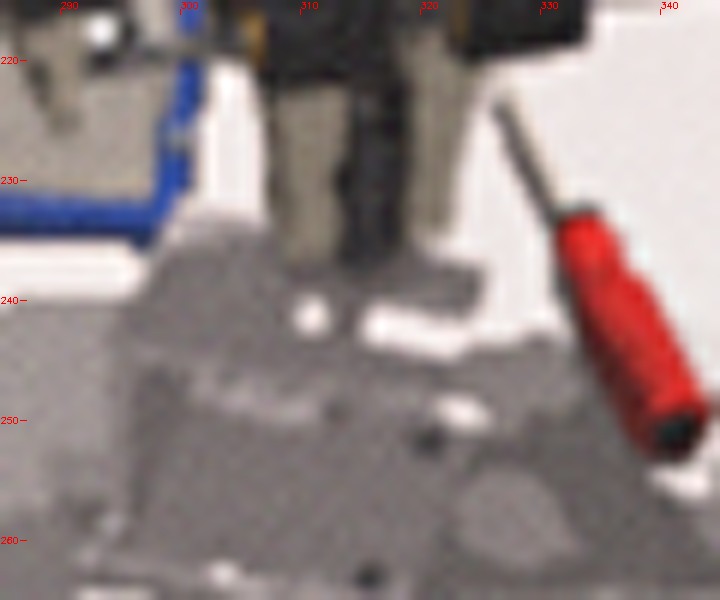

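```bash
python3 -m inch '[[[0,0,0.003,0,0,0,1],[0,0,0.003,0,0,0,1],[0,0,0.003,0,0,0,1],[0,0,0.003,0,0,0,1],[0,0,0,0,0,0,1]]]' 58;  python3 -m inch '[[[0,0,0.002,0,0,0,1],[0,0,0.002,0,0,0,1],[0,0,0,0,0,0,1]]]' 58
```

```text
t: 18.65
eef_pos: [0.4501, 0.3353, 0.0809]
ee_rot: [3.141, -0.0, -1.323]
force: [-0.4, -0.4, 0.2]
width: 0.0096
t: 18.95
eef_pos: [0.4502, 0.3353, 0.079]
ee_rot: [3.141, -0.0, -1.324]
force: [0.2, 0.2, -1.4]
width: 0.0096
```

```bash
python3 -m inch '[[[0,0,0.002,0,0,0,1],[0,0,0,0,0,0,1]]]' 58;  python3 -m inch '[[[0,0,0.001,0,0,0,1],[0,0,0.001,0,0,0,1],[0,0,0,0,0,0,1]]]' 58
```

```text
t: 19.15
eef_pos: [0.4503, 0.3354, 0.0783]
ee_rot: [-3.141, 0.0, -1.323]
force: [0.0, 0.5, 1.0]
width: 0.0096
t: 19.45
eef_pos: [0.4503, 0.3355, 0.0782]
ee_rot: [-3.141, 0.0, -1.323]
force: [-3.0, -2.0, 9.0]
width: 0.0094
```

```bash
python3 -m inch '[[[0,0,-0.0012,0,0,0,0.95],[0,0,0,0,0,0,0.8],[0,0,0,0,0,0,0.6],[0,0,0,0,0,0,0.6],[0,0,0,0,0,0,0.6],[0,0,0,0,0,0,0.6],[0,0,-0.04,0,0,0,0.6],[0,0,-0.08,0,0,0,0.6],[0,0,-0.08,0,0,0,0.6],[0,0,-0.08,0,0,0,0.6]]]' 20
python3 - <<'E'
from h import *
cv2.imwrite('pics/side12.png',grab_frame('side'))
crop('pics/side12.png','pics/g9.png',285,195,60,70,9)
E
```

```text
t: 20.45
eef_pos: [0.4501, 0.3351, 0.2192]
ee_rot: [3.141, -0.0, -1.324]
force: [1.0, 0.6, 0.5]
width: 0.0352
```

View pics/g9.png

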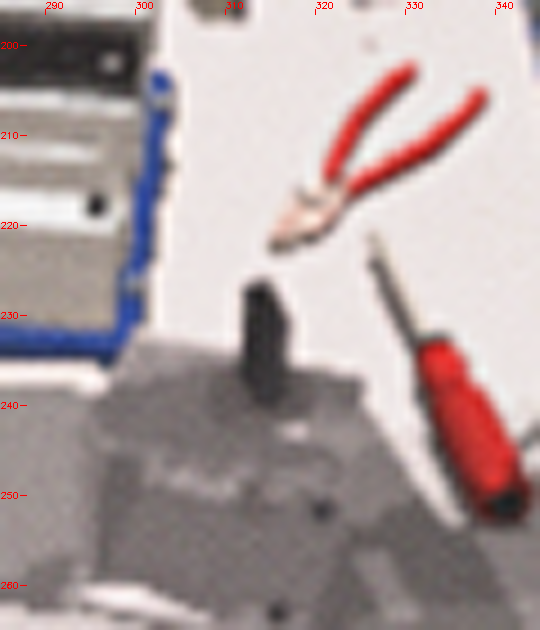

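Run:
```python
from h import *
delta([.459,-.2463,.16],-1.319)
```

```text
t 20.50 pos [0.4528 0.3372 0.2268] rot [-3.133  0.004 -1.322] F [2.9 2.8 8.4] w 0.0350
shift total [1.1348 0.2761 0.1264]
turn z total -0.0010357480056229446
```

```bash
python3 -m inch '[[[0,0,0,0,0,0,0.55],[0.03,0.0075,0,0,0,0,0.55],[0.06,0.0145,0,0,0,0,0.55],[0.075,0.018,0,0,0,0,0.55],[0.08,0.0195,0,0,0,0,0.55],[0.08,0.0195,0,0,0,0,0.55],[0.08,0.0195,0,0,0,0,0.55],[0.08,0.0195,0,0,0,0,0.55],[0.08,0.0195,0,0,0,0,0.55],[0.08,0.0195,0,0,0,0,0.55],[0.08,0.0195,0,0,0,0,0.55],[0.08,0.0195,0,0,0,0,0.55],[0.08,0.0195,0,0,0,0,0.55],[0.08,0.0195,0,0,0,0,0.55],[0.075,0.0185,0,0,0,0,0.55],[0.06,0.0145,0.03,0,0,0,0.55],[0.03,0.0075,0.05,0,0,0,0.55],[0,0,0.03,0,0,0,0.55],[0,0,0,0,0,0,0.55],[0,0,0,0,0,0,0.55]]]' 20
python3 - <<'E'
from h import *
delta([.459,-.2463,.067],-1.319)
for n in("side","top"): cv2.imwrite(f"pics/{n}13.png",grab_frame(n))
crop('pics/side13.png','pics/k1.png',255,100,80,70,8)
crop('pics/top13.png','pics/k2.png',205,205,60,60,9)
E
```

```text
t: 22.5
eef_pos: [0.4542, -0.2463, 0.1623]
ee_rot: [3.14, 0.0, -1.324]
force: [-0.5, 0.3, 1.0]
width: 0.0397
t 22.50 pos [ 0.4542 -0.2463  0.1623] rot [ 3.14   0.    -1.324] F [-0.5  0.3  1. ] w 0.0397
shift total [ 0.0024 -0.0098  0.1906]
turn z total -0.0014840529474806933
```

View pics/k1.png

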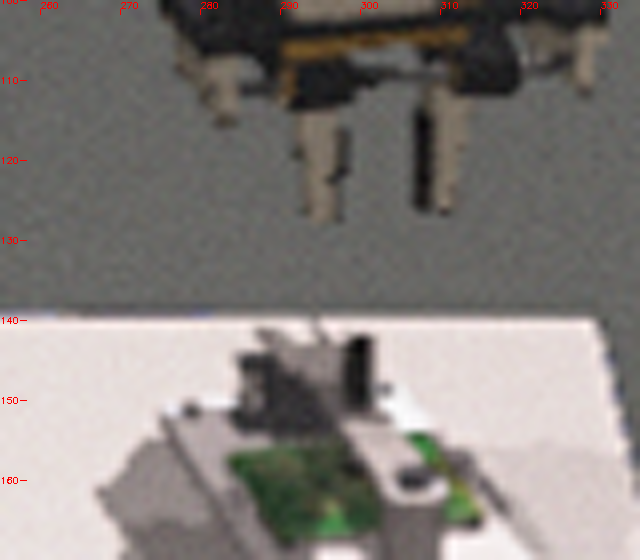

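View pics/k2.png

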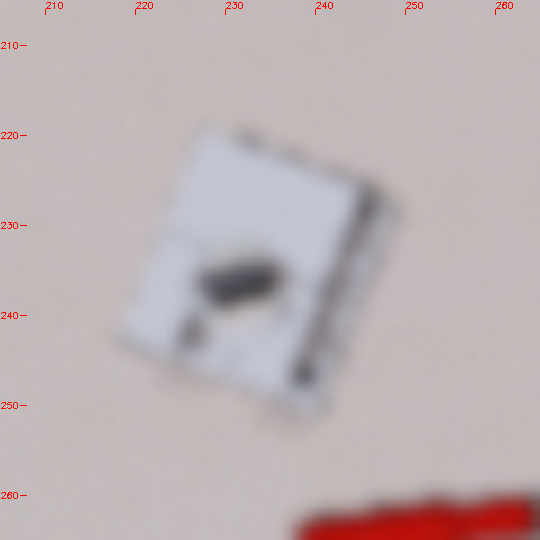

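```bash
python3 -m inch '[[[0.002,-0.0098,0.02,0,0,0,0.55],[0,0,0.04,0,0,0,0.55],[0,0,0.04,0,0,0,0.55],[0,0,0.04,0,0,0,0.55],[0,0,0.03,0,0,0,0.55],[0,0,0.018,0,0,0,0.55],[0,0,0,0,0,0,0.55],[0,0,0,0,0,0,0.55]]]' 20
python3 - <<'E'
from h import *
delta([.459,-.2463,.067],-1.319)
for n in("side",): cv2.imwrite(f"pics/{n}14.png",grab_frame(n))
crop('pics/side14.png','pics/k3.png',255,100,80,70,8)
E
```

```text
t: 23.4
eef_pos: [0.4605, -0.2459, 0.0692]
ee_rot: [-3.141, -0.0, -1.323]
force: [0.5, 0.5, -0.2]
width: 0.0392
t 23.40 pos [ 0.4605 -0.2459  0.0692] rot [-3.141 -0.    -1.323] F [ 0.5  0.5 -0.2] w 0.0392
shift total [0.0001 0.0031 0.0044]
turn z total -0.0012756447263748566
```

View pics/k3.png

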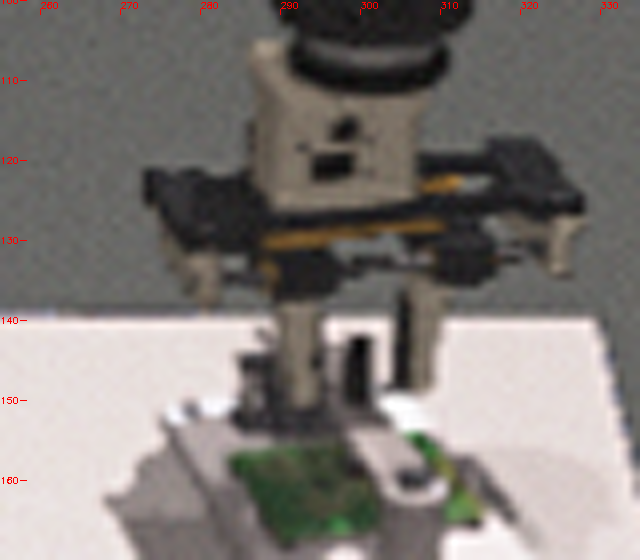

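Knob (299,146) sits centred between the fingers (292 and 307). Next I close lightly on it and swing.

```bash
python3 -m inch '[[[0,0.003,0.002,0,0,0,0.75],[0,0,0,0,0,0,1],[0,0,0,0,0,0,1],[0,0,0,0,0,0,1],[0,0,0,0,0,0,1],[0,0,0,0,0,0,1],[0,0,0,0,0,0,1],[0,0,0,0,0,0,1]]]' 10
python3 -m inch '[[[-0.0017,-0.0237,0,0,0,-0.0446,1],[-0.0017,-0.0237,0,0,0,-0.0446,1],[-0.0017,-0.0237,0,0,0,-0.0446,1],[0,0,0,0,0,0,1]]]' 10
```

```text
t: 24.25
eef_pos: [0.4591, -0.2463, 0.068]
ee_rot: [-3.141, -0.0, -1.323]
force: [2.1, 2.2, 2.4]
width: 0.0146
t: 24.65
eef_pos: [0.4906, -0.2301, 0.068]
ee_rot: [3.141, 0.001, -0.898]
force: [-0.2, 2.2, 7.4]
width: 0.0143
```

```bash
python3 -m inch '[[[-0.0017,-0.0237,-0.001,0,0,-0.0446,1],[-0.0017,-0.0237,-0.001,0,0,-0.0446,1],[-0.0017,-0.0237,0,0,0,-0.0446,1],[-0.0017,-0.0237,0,0,0,-0.0446,1],[0,0,0,0,0,0,1]]]' 10
python3 -m inch '[[[-0.0017,-0.0237,0,0,0,-0.0446,1],[-0.0017,-0.0237,0,0,0,-0.0446,1],[-0.0017,-0.0237,0,0,0,-0.0446,1],[-0.0017,-0.0237,0,0,0,-0.0446,1],[0,0,0,0,0,0,1],[0,0,0,0,0,0,1]]]' 10
python3 - <<'E'
from h import *
p=np.load('fix.npy');s=get_state();d=s['eef_pos'][:2]-[.4377,-.1639];print(np.hypot(*d),np.arctan2(d[1],d[0])+np.pi/2-p[2],s['force'],s['q'])
for n in("side","top"): cv2.imwrite(f"pics/{n}15.png",grab_frame(n))
crop('pics/side15.png','pics/k4.png',255,100,80,70,8)
E
```

```text
t: 25.15
eef_pos: [0.5167, -0.1918, 0.0681]
ee_rot: [3.141, 0.002, -0.34]
force: [-1.3, 0.2, -1.4]
width: 0.0143
t: 25.75
eef_pos: [0.5185, -0.146, 0.0681]
ee_rot: [-3.141, 0.003, 0.212]
force: [-5.2, -0.1, 0.6]
width: 0.0145
0.0827517854354823 1.5367298160746772 [-5.19635528 -0.10461062  0.63858136] [ 8.93410858e-02  2.98179856e-01 -4.86665194e-01 -4.11643472e-04
 -7.89334754e-01  1.69394857e+00]
```

View pics/k4.png

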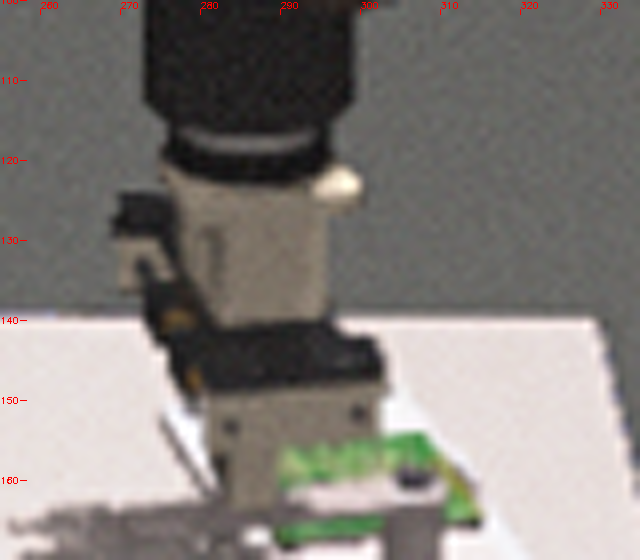

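Arm angle is about 1.5 rad by the tool. Release (open about 35 mm), rise and look.

```bash
python3 -m inch '[[[0,0,0,0,0,0,0.6],[0,0,0,0,0,0,0.6],[0,0,0,0,0,0,0.6],[0,0,0,0,0,0,0.6],[0,0,-0.03,0,0,0,0.6],[0,0,-0.06,0,0,0,0.6],[0,0,-0.08,0,0,0,0.6],[0,0,-0.08,0,0,0,0.6],[0,0,-0.06,0,0,0,0.6],[0.02,0.08,0,0,0,0,0.6],[0.02,0.08,0,0,0,0,0.6],[0.02,0.08,0,0,0,0,0.6],[0.02,0.08,0,0,0,0,0.6],[0.02,0.08,0,0,0,0,0.6],[0.02,0.08,0,0,0,0,0.6],[0,0,0,0,0,0,0.6],[0,0,0,0,0,0,0.6]]]' 20
python3 - <<'E'
from h import *
for n in("side","top"): cv2.imwrite(f"pics/{n}16.png",grab_frame(n))
crop('pics/side16.png','pics/k5.png',255,115,80,70,8)
print(get_state()['force'],get_state()['qd'].round(3))
p=np.load('fix.npy')
im=cv2.imread('pics/side16.png')
E
```

```text
t: 27.55
eef_pos: [0.6307, -0.3678, 0.2223]
ee_rot: [-3.141, 0.001, 0.216]
force: [-0.2, 1.1, -0.2]
width: 0.0353
[ 0.37135065  0.51805208 -0.12546567] [ 0.013 -0.018 -0.005 -0.     0.     0.002]
```

View pics/k5.png

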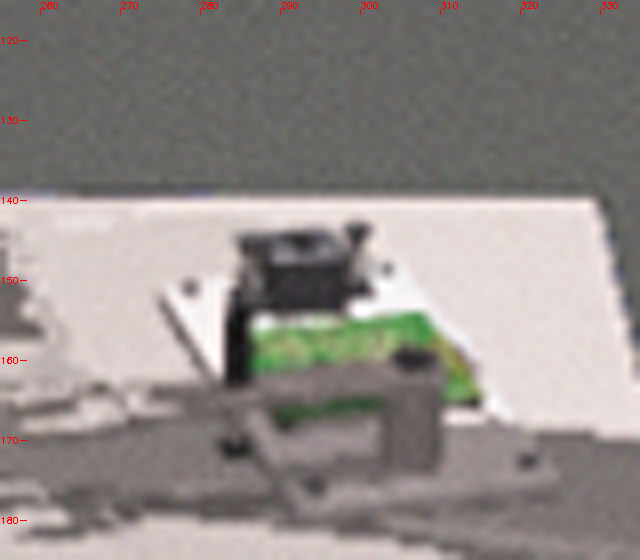

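View pics/top16.png

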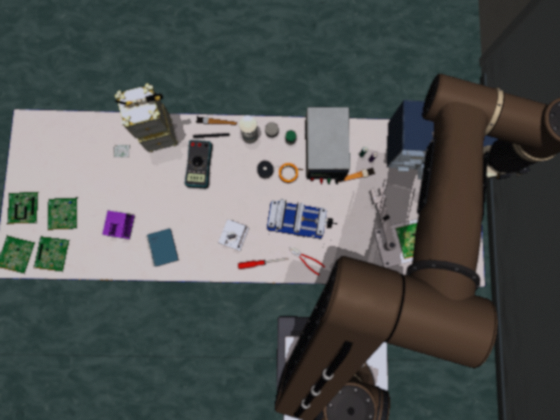

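View pics/side16.png

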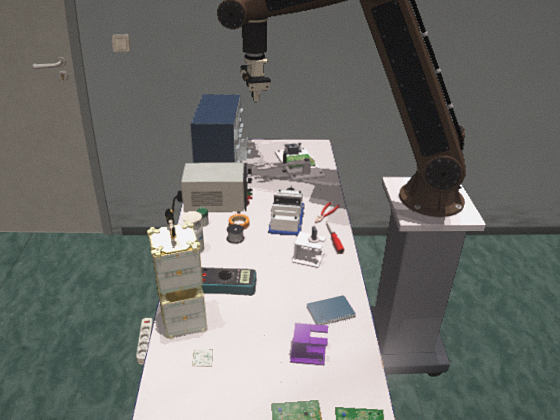

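Run:
```python
from h import *
p=np.load('fix.npy')
for a in(1.3,1.4,1.5,1.6):
    th=p[2]-np.pi/2+a; k=np.r_[.43773+.085*np.cos(th),-.1639+.085*np.sin(th)]
    print(a,proj('side',[[*k,.061],[*k,.097]]).round(1).tolist(),proj('top',[[*k,.097]]).round(1).tolist())
crop('pics/top16.png','pics/k6.png',360,180,70,70,8)
crop('pics/top16.png','pics/k7.png',205,205,60,60,8)
```

```text
1.3 [[283.1, 160.8], [283.3, 152.0]] [[393.9, 216.0]]
1.4 [[283.2, 161.9], [283.4, 153.0]] [[391.2, 216.0]]
1.5 [[283.6, 162.9], [283.8, 154.1]] [[388.5, 216.3]]
1.6 [[284.2, 164.0], [284.4, 155.1]] [[385.8, 216.9]]
```

View pics/k6.png

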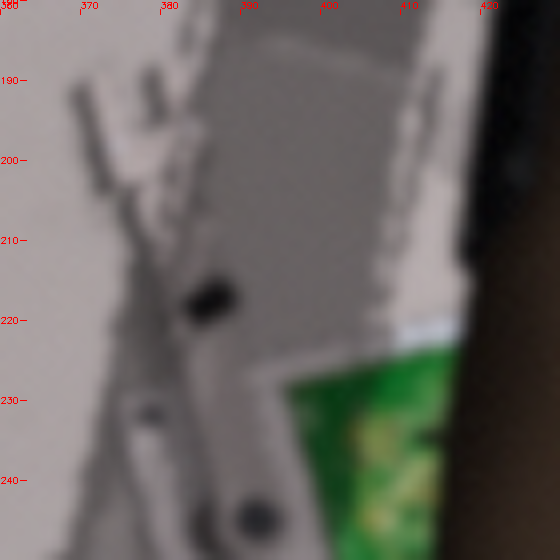

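View pics/k7.png

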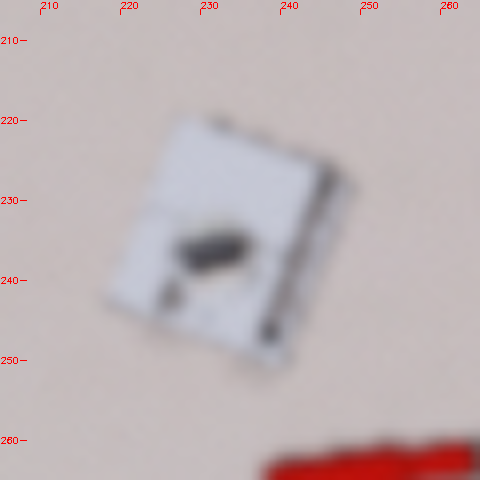

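The knob is at (386.5,217), which puts the swing arm at about 1.55 rad. The pin hangs upright at (231,236) in the slot, and the gripper is clear in the air. Handing in.

```bash
python3 -c "
from station import *
print(job_done())"
```

```text
the job is handed in; nothing more can be done
None
```

I twisted the pin out of the socket, hung it in the aluminium rack's slot and swung the arm off the board. I handed the job in at about 27.6 s of the 72 s allowed. The interface gives no verdict.

- **Pin out:** I used sweeps of about ±0.35 rad, lifting 1.25–1.5 mm per sweep. The highest pull I read was 15.5 N. By the spring figures that means the socket block rose about 2.7 mm at most, though I only read the force between sweeps. The hold let go after about 17 mm of lift.
- **Pin in rack:** I slid it in from the front and lowered it onto the plate. Contact came at the expected height. The last pictures show it upright in the slot, and by the tool it was about 2–3 mm from my fitted seat point when I let go.
- **Swing arm:** I released it at about 1.55 rad (knob seen at pixel (386.5, 217) in the top view; tool pose 1.54 rad). The gripper is open and clear of everything, at 0.22 m.
- **Board and bystanders:** The board, pliers, solder reel and multimeter look where they were at the start. I judged this by eye and did not measure it. The robot arm hid part of the board in the last top view.
- **Not measured:** I had no direct reading of the socket block at the end. I take it to be back on its base because the pull fell to the pin's weight once the hold let go.

No check failed. There was one odd reading: about 7 N upward partway through the swing. It was gone by the next reading, after I had raised the commanded height by 1 mm.

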